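# Sweep the used wax blocks off the dissection board

## Task

Clear the dissection board: sweep the three used wax blocks across it with the fingers and over its edge into the open steel tray that stands against the board, so that they all lie in the tray and none leans on the board. Only push the blocks, without pinching, lifting or pressing on them, and let none go onto the bench or the slide box. Leave the specimen pot, the forceps and everything else where they are.

Things in the scene. Friction and masses are not known exactly. Their poses are not given: they have to be found in the camera images.
- board: the dissection board, a flat dull blue-grey plastic slab on rubber feet, fixed, 270 mm (its x) by 260 mm (its y), its smooth top 20 mm above the bench and without any rim; origin under its centre on the bench, x roughly away from the robot, y towards its left edge. The edges at y = -130 and y = +130 mm are the ones with the tray and the slide box
- tray: the open stainless steel tray, fixed, 270 mm (its x, along the board's edge) by 150 mm (its y), walls 3 mm thick and 15 mm high (5 mm lower than the board's top), inner floor about 3 mm up; it stands against either the left or the right edge of the board with a 3 mm gap, its axes parallel to the board's; origin under its centre on the bench
- slidebox: the closed flat brown slide box, fixed, 212 x 152 mm, 30 mm high, against the board's other edge; origin under its centre on the bench. Nothing goes there
- block1: one of three alike used wax blocks on the dissection board: a slotted pale plastic cassette 41 x 28 x 6 mm with a cream wax block 30 x 24 mm on it, 12 mm high in all, 11 to 20 g, lying flat, wax up; origin at the centre of its underside, x along its 41 mm length (the slanted end at -x), z up. It slides easily when pushed from the side; pushed off its middle it turns and drifts sideways
- block2: one of three alike used wax blocks on the dissection board: a slotted pale plastic cassette 41 x 28 x 6 mm with a cream wax block 30 x 24 mm on it, 12 mm high in all, 11 to 20 g, lying flat, wax up; origin at the centre of its underside, x along its 41 mm length (the slanted end at -x), z up. It slides easily when pushed from the side; pushed off its middle it turns and drifts sideways
- block3: one of three alike used wax blocks on the dissection board: a slotted pale plastic cassette 41 x 28 x 6 mm with a cream wax block 30 x 24 mm on it, 12 mm high in all, 11 to 20 g, lying flat, wax up; origin at the centre of its underside, x along its 41 mm length (the slanted end at -x), z up. It slides easily when pushed from the side; pushed off its middle it turns and drifts sideways
- pot: the closed specimen pot, upright on the board among the blocks, 38 mm across, 40 mm high, 60 g; origin at the centre of its underside. The three blocks and the pot lie in four rows about 58 mm apart along the board's x, one thing to a row, in any order, so that each block has a free way across the board in its y direction, either way
- forceps: steel dissecting forceps, 130 mm long, 10 mm wide, 5 mm high, lying near the board's far edge (124 mm from the board's centre) along its y; origin under its middle, y along its length
- spray: trigger spray bottle, 205 mm high, 74 mm across, on the bench to the left, clear of the work; origin under its centre
- beaker: glass beaker, 70 mm across, 85 mm high, on the bench to the right, clear of the work; origin under its centre
- petri: closed petri dish, 90 mm across, 16 mm high, on the bench to the left, clear of the work; origin under its centre
- marker: marker pen, 130 mm long, 14 mm thick, lying on the bench to the right, clear of the work; origin under its middle

How it is judged:
By the outcome, as a careful person would: the job done as asked, in the order asked, and still so for the second after the job is handed in, with the robot touching nothing.
It also fails if it takes over 67 s, if anything falls off the work surface, if the arm or the gripper's body presses on something with over 40 N, if the wrist force passes 120 N, or if a joint passes its speed limit or range.

## Robot

A 7-joint arm with a two-finger parallel gripper is mounted at the origin on the work surface. World frame = base frame: x ahead of the robot, y to its left, z up, the work surface at z = 0. Lengths are in mm, angles in rad, forces in N, time in s.
With the tool pointing down it reaches from about 425 to 950 mm from the base axis. Payload 16.7 kg.
Tool frame: the origin (TCP) lies midway between the tips of the shut fingers; the grasp point (between the pads) lies 19 mm behind it (arm.grip_point_offset is the distance from the TCP to the grasp point, in mm); z points along the fingers, y is the line along which they close (so a half turn about z gives the same grasp; the last joint's range is limited). The gripper opens to 94 mm and grips with 3 to 60 N. Pads are 16 mm wide; open, the fingers measure 119 mm over their backs; the gripper's body (75 mm by 177 mm) begins 78 mm behind the grasp point.
Start: joints at [-1.409, 0.426, 0.074, 1.606, -0.034, 1.111, -0.067], TCP at [207.074, 642.412, 175.867] pointing down, gripper open.
Joint ranges: [-2.85, 2.85], [-0.5, 2.14], [-1.23, 1.37], [0.21, 2.46], [-1.02, 4.16], [0.16, 2.05], [-2.73, 2.73]. Speed limits (rad/s): [1.89, 1.89, 2.39, 2.39, 3.01, 3.01, 3.01].

## Interface

Orientations are given as a unit quaternion [w, x, y, z].
In Python, from cell import arm gives the robot as it stands.
- The arm moves only by the tool servo_tool, never from a script. Its argument "plan" is a list of rows, each an object of numbers: "x", "y", "z": the shift along the tool's x, y, z each as a share of 50 cm, from -1 to 1; "rx", "ry", "rz": the turn, a rotation vector about the tool's x, y, z each as a share of 180 degrees, from -1 to 1; "grip": the opening, from 0 (shut) to 1 (fully open). In form: [{"x": .., "y": .., "z": .., "rx": .., "ry": .., "rz": .., "grip": ..}, ...]. A call has 1 to 20 rows; each row shifts and turns the commanded pose from where the row before left it, along the tool's axes as they then stand; what a row does not reach is not made up. A row lasts 1/12 s, in which the tool goes at most 41.7 mm and 7.16 degrees, less where a joint would pass 70% of its speed; a pose out of reach is approached as far as the arm can. A call with a number of a shift or a turn outside -1 to 1 is refused whole. A call with a gripper value outside its range is refused whole. The fingers move at their own pace and stop on an object; the grip force is fixed at half the most. Time passes only in rows, so rows that do not move let the fingers close. It gives the time, the measured TCP pose, the force, the opening and the grip force at its end, in the units of the state.
- arm.read_state(): the state, without advancing time (a new reading comes with each control period).
- arm.snapshot(name): name is "side" or "top"; returns (picture, depth): 400x640x3 uint8, red, green, blue; 400x640 float32, mm along the optical axis (not along the pixel's ray), 0 where there is no reading.
- arm.camera_model(name): a dict with "fx", "fy", "cx", "cy" (pixels), "view" (4x4, takes a point from world to camera coordinates). Camera axes: x right, y up, looking along -z (the intrinsics and any distortion apply to the point x, -y, -z); pixel columns grow to the right and rows downward; lengths in mm; the calibration is good to about 2 mm. A picture is of the moment at which its call begins. camera_model takes no time and is no camera call.
- arm.finish_job(): hands the job in; it is judged then, once.
Trained networks look in the newest picture that a camera, given by its name, has taken for a name from the list of things; names that differ only in an ending like _2 or _b are one class to them, and where a whole thing is asked for, a point or a joint stands for the part that bears it (a point fixed in the world has none). Each returns a list of dicts, best first, with "conf" (0 to 1); they miss things now and then, are a little off and sometimes report something else, mostly with a low value. They report only what shows in the picture. A call takes as long as a camera call.
- arm.recognise(camera, thing): "box" ([centre column, centre row, width, height] in pixels, round what is visible of it).
- arm.regions_of(camera, thing): "mask" (400x640 bool, what is visible of it) and "box" ([centre column, centre row, width, height] in pixels, round what is visible of it).
- arm.pinpoint(camera, thing): "position" ([column, row] in pixels: a listed point, or the origin of a listed thing).
The state is a dict: "time": time; "qpos": joint angles; "joint_velocities": joint speeds; "tau": joint torques, N m; "ee_pos": TCP position; "tool_rot": TCP orientation; "wrist_force": force on the tool from outside, world axes, zero at the start; "moment": the same for the moment, N m; "opening": finger opening in mm; "grip_force": force on a finger pad.
Only numpy, scipy, OpenCV 4.12 (cv2) and the standard library are available. Lean on these libraries where they do the work, as an engineer would, in place of code of your own. Each camera call takes 0.05 s, during which the arm holds its last target. There are 200 camera calls.

## Working session

There is one attempt and no reset: what is moved stays moved. The work goes in short steps, Python scripts to look and compute and a tool call to move; the robot and the scene stay as the last step left them, time stands still between calls to the robot, and variables do not carry over. Pictures are saved under pics/ and viewed, at most 10 in all, crops included, and the job is handed in when it is done.

Besides the shell and the picture viewer there is one more tool, called after "Call:" by a JSON object that holds its "fn" and its "kwargs", one argument or row to a line. servo_tool: Moves the arm, as the interface text tells. Its arguments: {"type":"object","properties":{"plan":{"type":"array","items":{"type":"object","properties":{"x":{"type":"number","minimum":-1,"maximum":1},"y":{"type":"number","minimum":-1,"maximum":1},"z":{"type":"number","minimum":-1,"maximum":1},"rx":{"type":"number","minimum":-1,"maximum":1},"ry":{"type":"number","minimum":-1,"maximum":1},"rz":{"type":"number","minimum":-1,"maximum":1},"grip":{"type":"number"}}}}},"required":["plan"]}

```bash
ls; mkdir -p pics
cat > h.py <<'E'
import numpy as np, cv2
from cell import arm
def shot(n,f):
    im,d=arm.snapshot(n); cv2.imwrite('pics/'+f,im[...,::-1]); return im,d
def world(n,d,c,r):
    m=arm.camera_model(n); z=d
    p=np.array([(c-m['cx'])/m['fx']*z, -(r-m['cy'])/m['fy']*z, -z,1])
    return (np.linalg.inv(np.array(m['view']))@p)[:3]
def onplane(n,c,r,h):
    a=world(n,1.,c,r); b=world(n,1000.,c,r); return a+(b-a)*(h-a[2])/(b[2]-a[2])
E
python3 - <<'E'
from h import *
s=arm.read_state(); print(s['time'],s['ee_pos'],s['tool_rot'],s['opening'],s['wrist_force'])
im,d=shot('top','top1.png'); print(arm.camera_model('top'))
for t in ['board','tray','slidebox','block1','pot','forceps']:
    for r in arm.regions_of('top',t)[:4]:
        m=r['mask']; rr,cc=np.nonzero(m); dd=np.median(d[m]); 
        c,q=cc.mean(),rr.mean(); rect=cv2.minAreaRect(np.c_[cc,rr].astype(np.float32))
        print(t,round(r['conf'],2),np.round(r['box']),np.round(world('top',dd,c,q)),np.round(rect[2],1),np.round(rect[1]),
         [np.round(onplane('top',*p,{'board':20,'tray':15,'slidebox':30,'block1':26,'pot':60,'forceps':25}[t])[:2]).tolist() for p in cv2.boxPoints(rect)])
shot('side','side1.png')
E
```

```text
pics
0.0 [206.93934507 641.97727026 175.16021354] [-6.07775551e-05  1.55283178e-01  9.87869777e-01 -6.58668242e-04] 94.10679352089241 [-0.04981973  0.37079297 -0.00414192]
{'fx': 448.4180663730055, 'fy': 448.4180663730055, 'cx': 314.5504593778478, 'cy': 197.4323101478789, 'view': array([[ 1.98257944e-02, -9.99752958e-01,  1.00479561e-02,
        -1.70754034e+01],
       [ 9.86303899e-01,  2.12030377e-02,  1.63569712e-01,
        -5.56697555e+02],
       [-1.63742351e-01,  6.66743880e-03,  9.86480607e-01,
        -1.40930370e+03],
       [ 0.00000000e+00,  0.00000000e+00,  0.00000000e+00,
         1.00000000e+00]])}
board 0.97 [312. 205.  86.  91.] [545.  -2.  20.] 5.1 [81. 82.] [[423.0, 142.0], [695.0, 128.0], [676.0, -141.0], [405.0, -119.0]]
tray 0.93 [249. 195.  52.  80.] [566. 208.   3.] 6.5 [46. 82.] [[436.0, 292.0], [712.0, 275.0], [697.0, 119.0], [422.0, 141.0]]
tray 0.45 [301. 209.   9.  14.] [524.  40.  30.] 33.7 [ 8. 12.] [[516.0, 62.0], [549.0, 41.0], [535.0, 19.0], [502.0, 40.0]]
slidebox 0.81 [377. 207.  48.  69.] [ 533. -206.   29.] 3.7 [47. 65.] [[431.0, -122.0], [646.0, -134.0], [639.0, -291.0], [424.0, -275.0]]
block1 0.69 [307. 172.  10.   8.] [641.  25.  30.] 63.4 [ 8. 12.] [[645.0, 48.0], [663.0, 13.0], [640.0, 2.0], [622.0, 36.0]]
block1 0.68 [305. 193.  13.  14.] [581.  29.  30.] 63.4 [12.  8.] [[593.0, 49.0], [605.0, 25.0], [571.0, 8.0], [558.0, 31.0]]
pot 0.67 [304. 224.  11.  12.] [463.  30.  59.] 90.0 [11. 11.] [[481.0, 49.0], [481.0, 14.0], [446.0, 13.0], [445.0, 48.0]]
forceps 0.46 [310. 204.  84.  87.] [545.  -2.  20.] 5.3 [79. 81.] [[425.0, 138.0], [693.0, 123.0], [674.0, -142.0], [406.0, -119.0]]
```

View pics/top1.png

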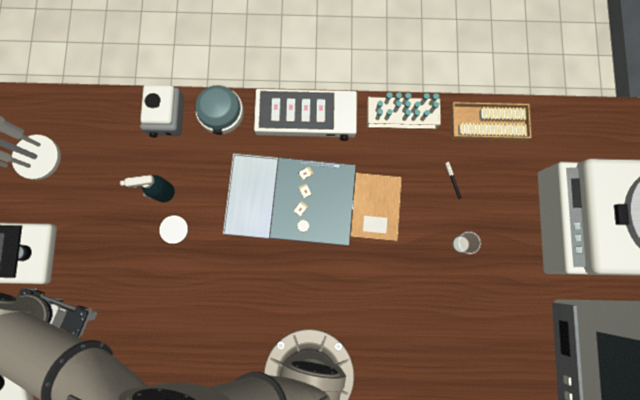

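View pics/side1.png

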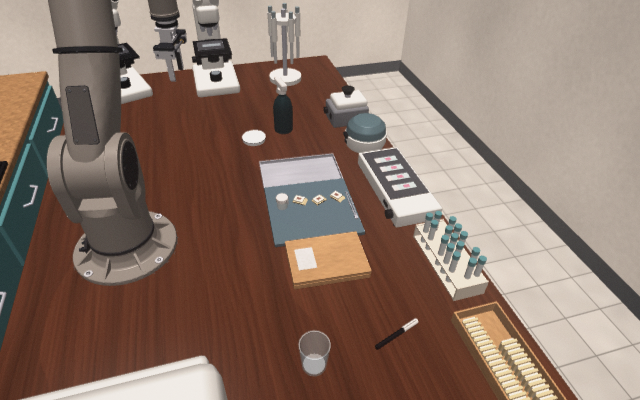

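The top view shows the tray on the left (+y) at px (249,195) and the slide box on the right at (377,207). The blocks are at about (307,172), (305,193) and (301,209), with the pot nearest the robot at (304,224). The side view agrees. I'll refine the block positions and the board angle next.

Run:
```python
from h import *
im,d=arm.snapshot('top')
a=im[150:245,220:410]; cv2.imwrite('pics/crop.png',cv2.resize(a,None,fx=4.2,fy=4.2,interpolation=cv2.INTER_CUBIC)[...,::-1])
# height map by world z
C,Rr=np.meshgrid(np.arange(640),np.arange(400)); 
m=arm.camera_model('top'); P=np.stack([(C-m['cx'])/m['fx']*d,-(Rr-m['cy'])/m['fy']*d,-d,np.ones_like(d)],-1)@np.linalg.inv(m['view']).T
x,y,z=P[...,0],P[...,1],P[...,2]
roi=(x>410)&(x<690)&(abs(y)<115)&(z>25.5)
n,l,st,ce=cv2.connectedComponentsWithStats(roi.astype(np.uint8))
for i in range(1,n):
    k=l==i
    if k.sum()<6: continue
    q=P[k][:,:2]; w,v=np.linalg.eigh(np.cov(q.T)); print(i,k.sum(),np.round([x[k].min()/2+x[k].max()/2,y[k].min()/2+y[k].max()/2,x[k].mean(),y[k].mean(),np.median(z[k]),np.degrees(np.arctan2(v[1,1],v[0,1]))]),np.round(np.sqrt(12*w)))
# board edge on tray side: z 20 -> below
pts=[]
for lo in range(440,680,20):
    k=(abs(x-lo-10)<10)&(abs(z-20)<4)&(y>90)&(y<170); pts.append([lo+10,y[k].max()])
p=np.polyfit(*np.array(pts).T,1); print('left edge',np.round(pts).tolist(),p,np.degrees(np.arctan(p[0])))
b=arm.regions_of('top','board')[0]['mask'];
cam='side'; arm.snapshot('side')
for t,h in [('block1',20),('pot',20),('forceps',20)]:
    for c in ['top','side']:
        print(t,c,[(round(r['conf'],2),np.round(onplane(c,*r['position'],h)[:2]).tolist()) for r in arm.pinpoint(c,t)[:5]])
```

```text
7 7 [673. -22. 673. -22.  28.  56.] [ 8. 18.]
15 82 [643.  28. 642.  28.  30. 133.] [27. 37.]
45 78 [ 581.   26.  581.   27.   31. -149.] [26. 37.]
77 86 [524.  41. 522.  42.  31. 153.] [26. 39.]
114 117 [ 463.   33.  463.   30.   60. -177.] [33. 34.]
left edge [[450.0, 144.0], [470.0, 141.0], [490.0, 139.0], [510.0, 139.0], [530.0, 137.0], [550.0, 135.0], [570.0, 128.0], [590.0, 133.0], [610.0, 130.0], [630.0, 131.0], [650.0, 128.0], [670.0, 126.0]] [-7.76114205e-02  1.77737106e+02] -4.4379104741613915
block1 top [(0.59, [639.0, 20.0]), (0.48, [521.0, 39.0]), (0.4, [579.0, 19.0])]
block1 side [(0.47, [517.0, 32.0]), (0.46, [569.0, 12.0])]
pot top [(0.59, [565.0, 484.0]), (0.44, [463.0, 28.0])]
pot side [(0.48, [462.0, 22.0]), (0.37, [530.0, 26.0])]
forceps top [(0.57, [674.0, -21.0])]
forceps side [(0.51, [668.0, -30.0])]
```

View pics/crop.png

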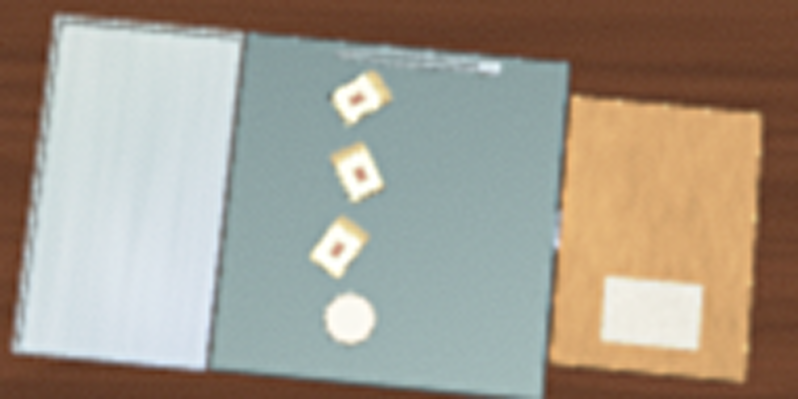

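The crop shows the three blocks clear of each other, with the forceps along the far edge at y ≈ -85 to 43. Blocks: A (523,42), B (581,27), C (642,28). Push direction is (0.077, 0.997), and the board's left edge lies at y ≈ 177.7 - 0.0776x. I'll move behind block A with the fingers nearly shut, using both as one broad pusher.

Call:
{"fn": "servo_tool", "kwargs": {
  "plan": [
    {"x":-0.0497,"y":-0.0523,"z":0.0055,"grip":0.12},
    {"x":-0.0497,"y":-0.0523,"z":0.0055,"grip":0.12},
    {"x":-0.0497,"y":-0.0523,"z":0.0055,"grip":0.12},
    {"x":-0.0497,"y":-0.0523,"z":0.0055,"grip":0.12},
    {"x":-0.0497,"y":-0.0523,"z":0.0055,"grip":0.12},
    {"x":-0.0497,"y":-0.0523,"z":0.0055,"grip":0.12},
    {"x":-0.0497,"y":-0.0523,"z":0.0055,"grip":0.12},
    {"x":-0.0497,"y":-0.0523,"z":0.0055,"grip":0.12},
    {"x":-0.0497,"y":-0.0523,"z":0.0055,"grip":0.12},
    {"x":-0.0497,"y":-0.0523,"z":0.0055,"grip":0.12},
    {"x":-0.0497,"y":-0.0523,"z":0.0055,"grip":0.12},
    {"x":-0.0497,"y":-0.0523,"z":0.0055,"grip":0.12},
    {"x":-0.0497,"y":-0.0523,"z":0.0055,"grip":0.12},
    {"x":-0.0497,"y":-0.0523,"z":0.0055,"grip":0.12},
    {"x":-0.0497,"y":-0.0523,"z":0.0055,"grip":0.12},
    {"x":-0.0497,"y":-0.0523,"z":0.0055,"grip":0.12},
    {"x":-0.0497,"y":-0.0523,"z":0.0055,"grip":0.12},
    {"x":-0.0497,"y":-0.0523,"z":0.0055,"grip":0.12},
    {"x":-0.0497,"y":-0.0523,"z":0.0055,"grip":0.12},
    {"x":-0.0497,"y":-0.0523,"z":0.0055,"grip":0.12}
  ]
}}

```text
$.plan[0]: bad value
```

Call:
{"fn": "servo_tool", "kwargs": {
  "plan": [
    {"rz":0.0386,"grip":0.12},
    {"rz":0.0386,"grip":0.12},
    {"rz":0.0386,"grip":0.12},
    {"rz":0.0386,"grip":0.12},
    {"rz":0.0386,"grip":0.12},
    {"rz":0.0386,"grip":0.12},
    {"rz":0.0386,"grip":0.12},
    {"rz":0.0386,"grip":0.12},
    {"rz":0.0386,"grip":0.12},
    {"rz":0.0386,"grip":0.12},
    {"rz":0.0386,"grip":0.12},
    {"grip":0.12}
  ]
}}

```text
$.plan[0]: bad value
```

```bash
cat >> h.py <<'E'
from scipy.spatial.transform import Rotation as Ro
u=np.array([.0774,.997]); v=np.array([.997,-.0774])
def goto(tx,ty,tz):
    s=arm.read_state(); q=s['tool_rot']; R=Ro.from_quat([q[1],q[2],q[3],q[0]]).as_matrix()
    p=s['ee_pos']; print('t',round(s['time'],2),'p',np.round(p,1),'toolx deg',round(np.degrees(np.arctan2(R[1,0],R[0,0])),2),'tilt',np.round(R[:,2],3),'open',round(s['opening'],1),'F',np.round(s['wrist_force'],1))
    print('shares to target',np.round(R.T@(np.array([tx,ty,tz])-p)/500,4))
E
python3 -c "
from h import *
goto(519,-8,23)"
```

```text
t 0.85 p [207.1 642.4 175.9] toolx deg 162.13 tilt [-0. -0. -1.] open 94.0 F [0.1 0.6 1.1]
shares to target [-0.9929 -1.0466  0.3057]
```

The rows probably need every key, so I'll give them all.

Call:
{"fn": "servo_tool", "kwargs": {
  "plan": [
    {"x":-0.05,"y":-0.052,"z":0.0055,"rx":0,"ry":0,"rz":0,"grip":0.12},
    {"x":-0.05,"y":-0.052,"z":0.0055,"rx":0,"ry":0,"rz":0,"grip":0.12},
    {"x":-0.05,"y":-0.052,"z":0.0055,"rx":0,"ry":0,"rz":0,"grip":0.12},
    {"x":-0.05,"y":-0.052,"z":0.0055,"rx":0,"ry":0,"rz":0,"grip":0.12},
    {"x":-0.05,"y":-0.052,"z":0.0055,"rx":0,"ry":0,"rz":0,"grip":0.12},
    {"x":-0.05,"y":-0.052,"z":0.0055,"rx":0,"ry":0,"rz":0,"grip":0.12},
    {"x":-0.05,"y":-0.052,"z":0.0055,"rx":0,"ry":0,"rz":0,"grip":0.12},
    {"x":-0.05,"y":-0.052,"z":0.0055,"rx":0,"ry":0,"rz":0,"grip":0.12},
    {"x":-0.05,"y":-0.052,"z":0.0055,"rx":0,"ry":0,"rz":0,"grip":0.12},
    {"x":-0.05,"y":-0.052,"z":0.0055,"rx":0,"ry":0,"rz":0,"grip":0.12},
    {"x":-0.05,"y":-0.052,"z":0.0055,"rx":0,"ry":0,"rz":0,"grip":0.12},
    {"x":-0.05,"y":-0.052,"z":0.0055,"rx":0,"ry":0,"rz":0,"grip":0.12},
    {"x":-0.05,"y":-0.052,"z":0.0055,"rx":0,"ry":0,"rz":0,"grip":0.12},
    {"x":-0.05,"y":-0.052,"z":0.0055,"rx":0,"ry":0,"rz":0,"grip":0.12},
    {"x":-0.05,"y":-0.052,"z":0.0055,"rx":0,"ry":0,"rz":0,"grip":0.12},
    {"x":-0.05,"y":-0.052,"z":0.0055,"rx":0,"ry":0,"rz":0,"grip":0.12},
    {"x":-0.05,"y":-0.052,"z":0.0055,"rx":0,"ry":0,"rz":0,"grip":0.12},
    {"x":-0.05,"y":-0.052,"z":0.0055,"rx":0,"ry":0,"rz":0,"grip":0.12},
    {"x":-0.05,"y":-0.052,"z":0.0055,"rx":0,"ry":0,"rz":0,"grip":0.12},
    {"x":-0.05,"y":-0.052,"z":0.0055,"rx":0,"ry":0,"rz":0,"grip":0.12}
  ]
}}

```text
time: 2.52
ee_pos: [524.0, -7.6, 121.0]
tool_rot: [0.0, 0.155, 0.988, 0.0]
wrist_force: [1.0, 0.7, 0.1]
opening: 11.0
grip_force: 0.0
```

Call:
{"fn": "servo_tool", "kwargs": {
  "plan": [
    {"x":0,"y":0,"z":0,"rx":0,"ry":0,"rz":0.0386,"grip":0.12},
    {"x":0,"y":0,"z":0,"rx":0,"ry":0,"rz":0.0386,"grip":0.12},
    {"x":0,"y":0,"z":0,"rx":0,"ry":0,"rz":0.0386,"grip":0.12},
    {"x":0,"y":0,"z":0,"rx":0,"ry":0,"rz":0.0386,"grip":0.12},
    {"x":0,"y":0,"z":0,"rx":0,"ry":0,"rz":0.0386,"grip":0.12},
    {"x":0,"y":0,"z":0,"rx":0,"ry":0,"rz":0.0386,"grip":0.12},
    {"x":0,"y":0,"z":0,"rx":0,"ry":0,"rz":0.0386,"grip":0.12},
    {"x":0,"y":0,"z":0,"rx":0,"ry":0,"rz":0.0386,"grip":0.12},
    {"x":0,"y":0,"z":0,"rx":0,"ry":0,"rz":0.0386,"grip":0.12},
    {"x":0,"y":0,"z":0,"rx":0,"ry":0,"rz":0.0386,"grip":0.12},
    {"x":0,"y":0,"z":0,"rx":0,"ry":0,"rz":0.0386,"grip":0.12},
    {"x":0,"y":0,"z":0,"rx":0,"ry":0,"rz":0,"grip":0.12}
  ]
}}

```text
time: 3.52
ee_pos: [523.5, -5.8, 120.9]
tool_rot: [0.0, 0.735, 0.678, 0.0]
wrist_force: [-0.7, -0.9, -0.6]
opening: 11.1
grip_force: 0.0
```

```bash
python3 -c "
from h import *
goto(519,-10,23)"
```

```text
t 3.52 p [523.5  -5.8 120.9] toolx deg 85.35 tilt [ 0. -0. -1.] open 11.1 F [-0.7 -0.9 -0.6]
shares to target [-0.0091 -0.0083  0.1959]
```

Call:
{"fn": "servo_tool", "kwargs": {
  "plan": [
    {"x":-0.009,"y":-0.008,"z":0.03,"rx":0,"ry":0,"rz":0,"grip":0.12},
    {"x":0,"y":0,"z":0.04,"rx":0,"ry":0,"rz":0,"grip":0.12},
    {"x":0,"y":0,"z":0.04,"rx":0,"ry":0,"rz":0,"grip":0.12},
    {"x":0,"y":0,"z":0.04,"rx":0,"ry":0,"rz":0,"grip":0.12},
    {"x":0,"y":0,"z":0.025,"rx":0,"ry":0,"rz":0,"grip":0.12},
    {"x":0,"y":0,"z":0.013,"rx":0,"ry":0,"rz":0,"grip":0.12},
    {"x":0,"y":0,"z":0.008,"rx":0,"ry":0,"rz":0,"grip":0.12},
    {"x":0,"y":0,"z":0,"rx":0,"ry":0,"rz":0,"grip":0.12}
  ]
}}

```text
time: 4.18
ee_pos: [519.1, -10.2, 22.7]
tool_rot: [-0.0, 0.733, 0.68, -0.0]
wrist_force: [-0.6, -0.0, 0.2]
opening: 11.2
grip_force: 0.0
```

```bash
cat >> h.py <<'E'
def look(f=None):
    im,d=arm.snapshot('top'); 
    if f: cv2.imwrite('pics/'+f,cv2.resize(im[150:245,220:410],None,fx=4.2,fy=4.2,interpolation=cv2.INTER_CUBIC)[...,::-1])
    for r in arm.regions_of('top','block1')[:5]:
        m=r['mask']; rr,cc=np.nonzero(m); print('block',round(r['conf'],2),m.sum(),np.round(world('top',np.median(d[m]),cc.mean(),rr.mean())))
    print('board z',np.round([world('top',d[230,330],330,230)[2]],1))
E
python3 -c "
from h import *
goto(519,-10,23); look('c2.png')"
```

```text
t 4.18 p [519.1 -10.2  22.7] toolx deg 85.76 tilt [-0. -0. -1.] open 11.2 F [-0.6 -0.   0.2]
shares to target [ 0.0004 -0.0002 -0.0005]
board z [16.1]
```

View pics/c2.png

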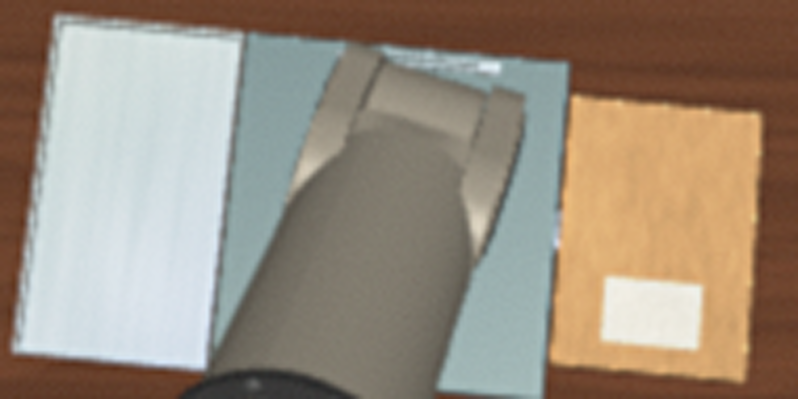

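The arm hides the blocks in the top view, but the wrist force is zero, so the fingers are clear of the board. I'll push block A halfway and check it with the side camera.

Call:
{"fn": "servo_tool", "kwargs": {
  "plan": [
    {"x":0.008,"y":0,"z":0,"rx":0,"ry":0,"rz":0,"grip":0.12},
    {"x":0.012,"y":0,"z":0,"rx":0,"ry":0,"rz":0,"grip":0.12},
    {"x":0.012,"y":0,"z":0,"rx":0,"ry":0,"rz":0,"grip":0.12},
    {"x":0.012,"y":0,"z":0,"rx":0,"ry":0,"rz":0,"grip":0.12},
    {"x":0.012,"y":0,"z":0,"rx":0,"ry":0,"rz":0,"grip":0.12},
    {"x":0.012,"y":0,"z":0,"rx":0,"ry":0,"rz":0,"grip":0.12},
    {"x":0.012,"y":0,"z":0,"rx":0,"ry":0,"rz":0,"grip":0.12},
    {"x":0.012,"y":0,"z":0,"rx":0,"ry":0,"rz":0,"grip":0.12},
    {"x":0.012,"y":0,"z":0,"rx":0,"ry":0,"rz":0,"grip":0.12},
    {"x":0.012,"y":0,"z":0,"rx":0,"ry":0,"rz":0,"grip":0.12},
    {"x":0.012,"y":0,"z":0,"rx":0,"ry":0,"rz":0,"grip":0.12},
    {"x":0.012,"y":0,"z":0,"rx":0,"ry":0,"rz":0,"grip":0.12},
    {"x":0.012,"y":0,"z":0,"rx":0,"ry":0,"rz":0,"grip":0.12},
    {"x":0.012,"y":0,"z":0,"rx":0,"ry":0,"rz":0,"grip":0.12},
    {"x":0.012,"y":0,"z":0,"rx":0,"ry":0,"rz":0,"grip":0.12},
    {"x":0.012,"y":0,"z":0,"rx":0,"ry":0,"rz":0,"grip":0.12}
  ]
}}

```text
time: 5.62
ee_pos: [526.2, 84.3, 22.9]
tool_rot: [-0.0, 0.733, 0.68, -0.0]
wrist_force: [-0.3, -0.5, -0.2]
opening: 11.3
grip_force: 0.0
```

```bash
python3 -c "
from h import *
goto(536,185,23)
im,d=arm.snapshot('side'); cv2.imwrite('pics/s2.png',cv2.resize(im[130:290,230:400],None,fx=3.6,fy=3.6,interpolation=cv2.INTER_CUBIC)[...,::-1])
for r in arm.regions_of('side','block1')[:5]:
  m=r['mask']; rr,cc=np.nonzero(m); print(round(r['conf'],2),m.sum(),np.round(world('side',np.median(d[m]),cc.mean(),rr.mean())))
"
```

```text
t 5.62 p [526.2  84.3  22.9] toolx deg 85.71 tilt [-0. -0. -1.] open 11.3 F [-0.3 -0.5 -0.2]
shares to target [ 2.024e-01  4.600e-03 -2.000e-04]
0.43 106 [580.  19.  26.]
```

View pics/s2.png

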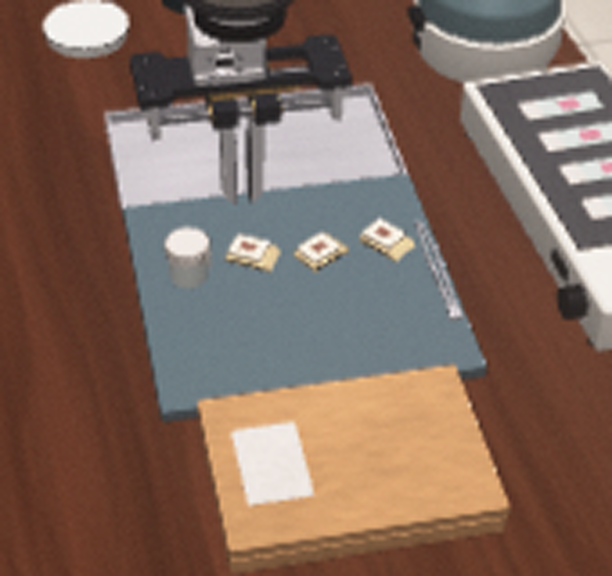

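The side view shows block A unmoved, while the fingertips at crop (240,200) appear beyond it near the edge. Before going on I'll check where the fingertips really are from depth.

```bash
python3 -c "
from h import *
im,d=arm.snapshot('side')
m=arm.camera_model('side')
for p in [(526,84,23),(510,85,23),(542,83,23),(526,84,60)]:
    c=m['view']@np.r_[p,1]; print(p,np.round([m['cx']+m['fx']*c[0]/-c[2],m['cy']-m['fy']*c[1]/-c[2]],1))
for col in (292,295,299,303):
  for row in (165,175,180,183,185,187,190): print(col,row,np.round(world('side',d[row,col],col,row)).tolist(),end=' ')
  print()
for c,r in [(299,199),(318,199),(337,195)]: print(np.round(world('side',d[r,c],c,r)))
"
```

```text
(526, 84, 23) [297.  190.5]
(510, 85, 23) [292.1 191.2]
(542, 83, 23) [301.8 189.9]
(526, 84, 60) [296.8 181.6]
292 165 [505.0, 55.0, 151.0] 292 175 [509.0, 76.0, 97.0] 292 180 [508.0, 73.0, 79.0] 292 183 [508.0, 73.0, 67.0] 292 185 [518.0, 120.0, 20.0] 292 187 [516.0, 112.0, 17.0] 292 190 [513.0, 98.0, 17.0] 
295 165 [513.0, 50.0, 153.0] 295 175 [519.0, 78.0, 93.0] 295 180 [518.0, 75.0, 75.0] 295 183 [518.0, 73.0, 65.0] 295 185 [517.0, 74.0, 56.0] 295 187 [525.0, 108.0, 19.0] 295 190 [521.0, 91.0, 20.0] 
299 165 [532.0, 77.0, 130.0] 299 175 [531.0, 75.0, 92.0] 299 180 [531.0, 73.0, 74.0] 299 183 [531.0, 74.0, 62.0] 299 185 [532.0, 78.0, 50.0] 299 187 [539.0, 110.0, 14.0] 299 190 [535.0, 94.0, 15.0] 
303 165 [587.0, 240.0, 1.0] 303 175 [573.0, 186.0, -0.0] 303 180 [566.0, 160.0, -0.0] 303 183 [557.0, 124.0, 17.0] 303 185 [553.0, 111.0, 19.0] 303 187 [552.0, 107.0, 14.0] 303 190 [547.0, 86.0, 19.0] 
[521.  37.  27.]
[577.  15.  33.]
[642.  22.  30.]
```

The fingertips measure about z ≈ 45–50, some 25 mm above the reported TCP, so they passed over the block without touching it. I'll lift, go back behind block A and measure the tip height there before going down further.

Call:
{"fn": "servo_tool", "kwargs": {
  "plan": [
    {"x":0,"y":0,"z":-0.03,"rx":0,"ry":0,"rz":0,"grip":0.12},
    {"x":-0.04,"y":0,"z":0,"rx":0,"ry":0,"rz":0,"grip":0.12},
    {"x":-0.05,"y":0,"z":0,"rx":0,"ry":0,"rz":0,"grip":0.12},
    {"x":-0.05,"y":0,"z":0,"rx":0,"ry":0,"rz":0,"grip":0.12},
    {"x":-0.05,"y":0,"z":0,"rx":0,"ry":0,"rz":0,"grip":0.12},
    {"x":0,"y":0,"z":0.03,"rx":0,"ry":0,"rz":0,"grip":0.12},
    {"x":0,"y":0,"z":0,"rx":0,"ry":0,"rz":0,"grip":0.12}
  ]
}}

```text
time: 6.35
ee_pos: [517.9, -12.8, 21.7]
tool_rot: [-0.0, 0.734, 0.679, -0.001]
wrist_force: [-0.1, -0.6, -0.9]
opening: 11.0
grip_force: 0.0
```

```bash
cat >> h.py <<'E'
def tip(f=None):
    im,d=arm.snapshot('side'); 
    if f: cv2.imwrite('pics/'+f,cv2.resize(im[130:290,230:400],None,fx=3.6,fy=3.6,interpolation=cv2.INTER_CUBIC)[...,::-1])
    m=arm.camera_model('side'); s=arm.read_state(); p=s['ee_pos']
    C,Rr=np.meshgrid(np.arange(640),np.arange(400))
    P=(np.stack([(C-m['cx'])/m['fx']*d,-(Rr-m['cy'])/m['fy']*d,-d,np.ones_like(d)],-1)@np.linalg.inv(m['view']).T)[...,:3]
    k=(abs(P[...,0]-p[0])<40)&(abs(P[...,1]-p[1])<25)&(P[...,2]>23)&(P[...,2]<140)&(d>0)
    Q=P[k]; print('finger x',np.round(np.percentile(Q[:,0],[1,99])),'y',np.round(np.percentile(Q[:,1],[1,50,99])))
    for c in np.unique(C[k]):
        q=P[k&(C==c)]; print(c,len(q),'lowest z',np.sort(np.round(q[:,2]))[:3],'y',np.round(q[np.argmin(q[:,2]),1]),'x',np.round(np.median(q[:,0])))
E
python3 -c "
from h import *
goto(519,-12,0); tip('s3.png')"
```

```text
t 6.35 p [517.9 -12.8  21.7] toolx deg 85.55 tilt [-0.001 -0.    -1.   ] open 11.0 F [-0.1 -0.6 -0.9]
shares to target [0.0017 0.0021 0.0434]
finger x [499. 534.] y [-29. -23.  -9.]
296 15 lowest z [63. 70. 73.] y -9.0 x 500.0
297 19 lowest z [61. 62. 67.] y -25.0 x 500.0
298 19 lowest z [56. 64. 66.] y -20.0 x 503.0
299 21 lowest z [51. 57. 62.] y -20.0 x 506.0
300 22 lowest z [45. 56. 59.] y -19.0 x 509.0
304 21 lowest z [52. 53. 58.] y -17.0 x 523.0
305 24 lowest z [23. 51. 57.] y -22.0 x 524.0
306 22 lowest z [56. 60. 60.] y -27.0 x 527.0
307 19 lowest z [58. 63. 64.] y -26.0 x 530.0
308 19 lowest z [61. 63. 70.] y -25.0 x 533.0
312 1 lowest z [23.] y -32.0 x 544.0
```

View pics/s3.png

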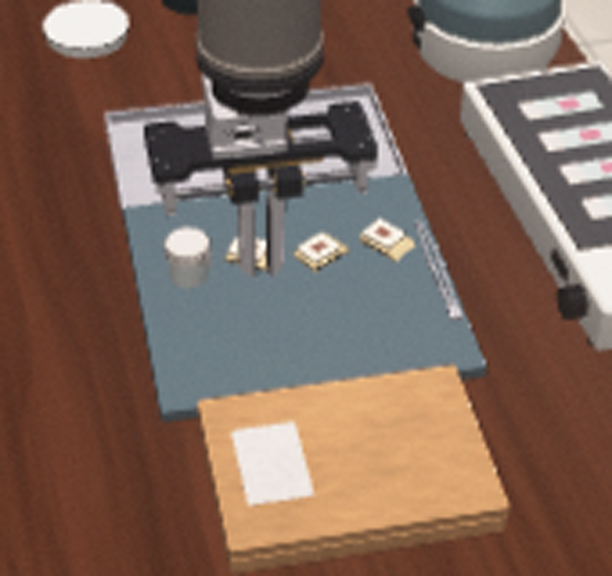

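The fingertips, at crop (262,275), hover at z ≈ 45–50 while the state reports 22, so the true tip is about 25 mm higher than reported. I'll go down in small steps and feel for the board.

Call:
{"fn": "servo_tool", "kwargs": {
  "plan": [
    {"x":0,"y":0,"z":0.015,"rx":0,"ry":0,"rz":0,"grip":0.12},
    {"x":0,"y":0,"z":0.015,"rx":0,"ry":0,"rz":0,"grip":0.12},
    {"x":0,"y":0,"z":0.006,"rx":0,"ry":0,"rz":0,"grip":0.12},
    {"x":0,"y":0,"z":0,"rx":0,"ry":0,"rz":0,"grip":0.12}
  ]
}}

```text
time: 6.73
ee_pos: [518.5, -10.6, 4.1]
tool_rot: [-0.0, 0.733, 0.68, -0.001]
wrist_force: [-0.9, -0.0, 0.0]
opening: 11.0
grip_force: 0.0
```

```bash
python3 -c "
from h import *
goto(519,-12,0); tip()"
```

```text
t 6.73 p [518.5 -10.6   4.1] toolx deg 85.76 tilt [-0.001 -0.    -1.   ] open 11.0 F [-0.9 -0.   0. ]
shares to target [-0.0027  0.0012  0.0082]
finger x [491. 535.] y [-27. -21.  -3.]
292 3 lowest z [123. 131. 137.] y 1.0 x 491.0
293 1 lowest z [127.] y -22.0 x 489.0
296 15 lowest z [40. 48. 50.] y -1.0 x 501.0
297 18 lowest z [45. 49. 53.] y -21.0 x 501.0
298 19 lowest z [41. 43. 46.] y -22.0 x 504.0
299 20 lowest z [34. 37. 46.] y -20.0 x 507.0
300 20 lowest z [36. 37. 45.] y -23.0 x 510.0
304 25 lowest z [34. 36. 41.] y -15.0 x 524.0
305 25 lowest z [29. 39. 41.] y -19.0 x 525.0
306 22 lowest z [36. 40. 45.] y -23.0 x 528.0
307 19 lowest z [42. 43. 47.] y -21.0 x 531.0
308 18 lowest z [43. 48. 51.] y -23.0 x 534.0
315 1 lowest z [25.] y -36.0 x 553.0
316 1 lowest z [23.] y -26.0 x 559.0
```

Call:
{"fn": "servo_tool", "kwargs": {
  "plan": [
    {"x":0,"y":0,"z":0.004,"rx":0,"ry":0,"rz":0,"grip":0.12},
    {"x":0,"y":0,"z":0.004,"rx":0,"ry":0,"rz":0,"grip":0.12}
  ]
}}

```text
time: 6.95
ee_pos: [519.3, -11.0, 1.0]
tool_rot: [0.0, 0.733, 0.68, 0.0]
wrist_force: [0.0, -0.4, -0.2]
opening: 11.6
grip_force: 0.0
```

Call:
{"fn": "servo_tool", "kwargs": {
  "plan": [
    {"x":0,"y":0,"z":0.004,"rx":0,"ry":0,"rz":0,"grip":0.12}
  ]
}}

```text
time: 7.03
ee_pos: [519.2, -11.0, -1.1]
tool_rot: [0.0, 0.733, 0.68, 0.0]
wrist_force: [0.1, 0.0, 0.3]
opening: 11.4
grip_force: 0.0
```

Call:
{"fn": "servo_tool", "kwargs": {
  "plan": [
    {"x":0,"y":0,"z":0.003,"rx":0,"ry":0,"rz":0,"grip":0.12}
  ]
}}

```text
time: 7.12
ee_pos: [519.0, -11.0, -2.7]
tool_rot: [0.0, 0.733, 0.68, 0.0]
wrist_force: [-0.1, -0.2, 0.0]
opening: 11.3
grip_force: 0.0
```

Call:
{"fn": "servo_tool", "kwargs": {
  "plan": [
    {"x":0,"y":0,"z":0.002,"rx":0,"ry":0,"rz":0,"grip":0.12}
  ]
}}

```text
time: 7.2
ee_pos: [519.0, -11.1, -3.8]
tool_rot: [-0.0, 0.733, 0.68, -0.0]
wrist_force: [-0.0, 0.0, -0.1]
opening: 11.0
grip_force: 0.0
```

```bash
python3 -c "
from h import *
goto(519,-12,0); tip('s4.png')"
```

```text
t 7.2 p [519.  -11.1  -3.8] toolx deg 85.71 tilt [-0. -0. -1.] open 11.0 F [-0.   0.  -0.1]
shares to target [-0.0018  0.0002 -0.0075]
finger x [490. 555.] y [-33. -21.   9.]
291 1 lowest z [138.] y -34.0 x 480.0
292 2 lowest z [121. 121.] y -1.0 x 492.0
293 4 lowest z [133. 134. 134.] y -20.0 x 490.0
296 10 lowest z [48. 52. 65.] y -1.0 x 501.0
297 18 lowest z [34. 40. 41.] y -18.0 x 501.0
298 19 lowest z [34. 37. 41.] y -23.0 x 504.0
299 20 lowest z [26. 30. 34.] y -20.0 x 506.0
300 19 lowest z [26. 26. 38.] y -20.0 x 509.0
303 1 lowest z [25.] y 14.0 x 528.0
304 26 lowest z [28. 28. 38.] y -12.0 x 524.0
305 26 lowest z [29. 30. 31.] y -23.0 x 525.0
306 22 lowest z [28. 32. 35.] y -23.0 x 528.0
307 19 lowest z [32. 38. 39.] y -24.0 x 531.0
308 18 lowest z [36. 36. 44.] y -20.0 x 534.0
311 2 lowest z [138. 139.] y 9.0 x 551.0
312 2 lowest z [134. 139.] y 9.0 x 554.0
313 2 lowest z [133. 138.] y 9.0 x 558.0
```

View pics/s4.png

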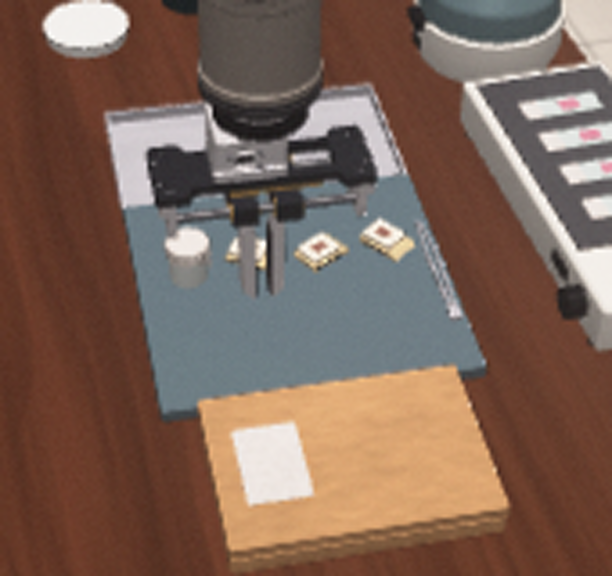

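The fingertips at crop (262,293) are now just above the board, roughly z 22–25. Feeling the last millimetres.

Call:
{"fn": "servo_tool", "kwargs": {
  "plan": [
    {"x":0,"y":0,"z":0.002,"rx":0,"ry":0,"rz":0,"grip":0.12}
  ]
}}

```text
time: 7.33
ee_pos: [519.0, -11.1, -4.6]
tool_rot: [0.0, 0.733, 0.68, 0.0]
wrist_force: [0.3, 0.5, -0.4]
opening: 11.4
grip_force: 0.0
```

Call:
{"fn": "servo_tool", "kwargs": {
  "plan": [
    {"x":0,"y":0,"z":0.002,"rx":0,"ry":0,"rz":0,"grip":0.12}
  ]
}}

```text
time: 7.42
ee_pos: [519.1, -11.1, -5.6]
tool_rot: [0.0, 0.733, 0.68, 0.0]
wrist_force: [0.6, -0.3, 0.0]
opening: 11.4
grip_force: 0.0
```

Call:
{"fn": "servo_tool", "kwargs": {
  "plan": [
    {"x":0,"y":0,"z":0.002,"rx":0,"ry":0,"rz":0,"grip":0.12}
  ]
}}

```text
time: 7.5
ee_pos: [519.1, -11.1, -6.7]
tool_rot: [0.0, 0.733, 0.68, 0.0]
wrist_force: [0.3, -0.1, -0.1]
opening: 11.4
grip_force: 0.0
```

Call:
{"fn": "servo_tool", "kwargs": {
  "plan": [
    {"x":0,"y":0,"z":0.002,"rx":0,"ry":0,"rz":0,"grip":0.12}
  ]
}}

```text
time: 7.58
ee_pos: [519.0, -11.1, -7.7]
tool_rot: [-0.0, 0.733, 0.68, -0.0]
wrist_force: [-0.2, -0.3, -0.6]
opening: 11.3
grip_force: 0.0
```

Call:
{"fn": "servo_tool", "kwargs": {
  "plan": [
    {"x":0,"y":0,"z":0.002,"rx":0,"ry":0,"rz":0,"grip":0.12}
  ]
}}

```text
time: 7.67
ee_pos: [519.0, -11.1, -8.7]
tool_rot: [0.0, 0.733, 0.68, -0.0]
wrist_force: [0.3, 0.5, 0.5]
opening: 11.3
grip_force: 0.0
```

Call:
{"fn": "servo_tool", "kwargs": {
  "plan": [
    {"x":0,"y":0,"z":0.002,"rx":0,"ry":0,"rz":0,"grip":0.12}
  ]
}}

```text
time: 7.75
ee_pos: [519.1, -11.1, -9.5]
tool_rot: [-0.0, 0.733, 0.68, 0.0]
wrist_force: [-9.2, 0.6, 34.4]
opening: 10.9
grip_force: 17.8
```

Call:
{"fn": "servo_tool", "kwargs": {
  "plan": [
    {"x":0,"y":0,"z":0.002,"rx":0,"ry":0,"rz":0,"grip":0.12}
  ]
}}

```text
time: 7.83
ee_pos: [519.1, -11.0, -9.7]
tool_rot: [-0.0, 0.733, 0.68, 0.0]
wrist_force: [-15.6, 1.0, 59.1]
opening: 11.6
grip_force: 29.5
```

```bash
python3 -c "
from h import *
goto(519,-12,0); tip()
m=arm.camera_model('side')
for z in (20,23,26,30):
    c=m['view']@np.r_[519,-19,z,1]; print(z,np.round([m['cx']+m['fx']*c[0]/-c[2],m['cy']-m['fy']*c[1]/-c[2]],1))
im=cv2.imread('pics/s4.png'); 
im2,d=arm.snapshot('side'); print(im2[204:218,298:308].mean(-1).astype(int))
"
```

```text
t 7.83 p [519.1 -11.   -9.7] toolx deg 85.69 tilt [-0.     0.001 -1.   ] open 11.6 F [-15.6   1.   59.1]
shares to target [-0.0019 -0.0001 -0.0194]
finger x [489. 556.] y [-35. -22.   7.]
292 1 lowest z [132.] y -36.0 x 483.0
293 5 lowest z [125. 129. 130.] y -20.0 x 490.0
294 3 lowest z [133. 140. 140.] y -34.0 x 489.0
296 11 lowest z [51. 57. 60.] y -0.0 x 501.0
297 19 lowest z [29. 37. 42.] y -17.0 x 500.0
298 19 lowest z [26. 36. 36.] y -19.0 x 503.0
299 20 lowest z [27. 29. 33.] y -21.0 x 506.0
300 20 lowest z [27. 31. 34.] y -22.0 x 509.0
301 3 lowest z [ 26.  31. 139.] y -21.0 x 512.0
302 1 lowest z [133.] y -35.0 x 512.0
303 1 lowest z [23.] y -20.0 x 519.0
304 19 lowest z [23. 25. 31.] y -12.0 x 525.0
305 25 lowest z [23. 26. 34.] y -22.0 x 525.0
306 24 lowest z [23. 24. 24.] y -27.0 x 528.0
307 20 lowest z [27. 32. 33.] y -23.0 x 530.0
308 19 lowest z [28. 33. 36.] y -25.0 x 534.0
309 1 lowest z [139.] y -31.0 x 535.0
310 1 lowest z [138.] y -34.0 x 537.0
311 3 lowest z [132. 137. 137.] y 8.0 x 541.0
312 3 lowest z [130. 130. 139.] y 9.0 x 553.0
313 3 lowest z [131. 134. 135.] y 3.0 x 556.0
316 1 lowest z [140.] y -32.0 x 555.0
20 [303.  212.5]
23 [303.  211.8]
26 [303.  211.1]
30 [302.9 210.1]
[[124 125 118  55 120 130  62  76 125 124]
 [124 126 118  75 105 115  51  79 124 126]
 [124 123 117  80 122 115  51  75 123 123]
 [124 126 121  80 122 115  51  76 123 124]
 [123 125 120  81 123 117  50  77 125 126]
 [124 123 119  82 121 117  50  76 123 124]
 [126 125 118  77 121 115  53  77 126 123]
 [124 123 118  79 121 117  71  77 125 124]
 [122 122 118  81 123 119  98  80 124 123]
 [122 126 119  89 123 123 117 102 125 120]
 [124 122 122 121 121 122 122 122 121 124]
 [123 121 122 124 124 122 121 123 121 123]
 [123 125 122 124 124 121 122 120 123 125]
 [123 122 122 121 122 123 125 123 122 123]]
```

Contact came at TCP z ≈ -9.4, so the tip sits 29.4 mm above the reported TCP. I'll raise to TCP -6.5 (tip about 23), then push block A.

Call:
{"fn": "servo_tool", "kwargs": {
  "plan": [
    {"x":0,"y":0,"z":-0.0086,"rx":0,"ry":0,"rz":0,"grip":0.12},
    {"x":0,"y":0,"z":0,"rx":0,"ry":0,"rz":0,"grip":0.12}
  ]
}}

```text
time: 8.1
ee_pos: [519.4, -11.1, -5.8]
tool_rot: [0.0, 0.733, 0.68, 0.0]
wrist_force: [-0.2, -0.1, -0.4]
opening: 11.1
grip_force: 0.0
```

Call:
{"fn": "servo_tool", "kwargs": {
  "plan": [
    {"x":0.008,"y":0,"z":0,"rx":0,"ry":0,"rz":0,"grip":0.12},
    {"x":0.01,"y":0,"z":0,"rx":0,"ry":0,"rz":0,"grip":0.12},
    {"x":0.01,"y":0,"z":0,"rx":0,"ry":0,"rz":0,"grip":0.12},
    {"x":0.01,"y":0,"z":0,"rx":0,"ry":0,"rz":0,"grip":0.12},
    {"x":0.01,"y":0,"z":0,"rx":0,"ry":0,"rz":0,"grip":0.12},
    {"x":0.012,"y":0,"z":0,"rx":0,"ry":0,"rz":0,"grip":0.12},
    {"x":0.012,"y":0,"z":0,"rx":0,"ry":0,"rz":0,"grip":0.12},
    {"x":0.012,"y":0,"z":0,"rx":0,"ry":0,"rz":0,"grip":0.12},
    {"x":0.012,"y":0,"z":0,"rx":0,"ry":0,"rz":0,"grip":0.12},
    {"x":0.012,"y":0,"z":0,"rx":0,"ry":0,"rz":0,"grip":0.12},
    {"x":0.012,"y":0,"z":0,"rx":0,"ry":0,"rz":0,"grip":0.12},
    {"x":0.012,"y":0,"z":0,"rx":0,"ry":0,"rz":0,"grip":0.12}
  ]
}}

```text
time: 9.1
ee_pos: [524.0, 55.4, -6.3]
tool_rot: [-0.0, 0.733, 0.68, -0.0]
wrist_force: [-0.4, -0.5, -0.3]
opening: 11.4
grip_force: 0.0
```

```bash
python3 -c "
from h import *
goto(536,175,-6.5)
im,d=arm.snapshot('side'); cv2.imwrite('pics/s5.png',cv2.resize(im[130:290,230:400],None,fx=3.6,fy=3.6,interpolation=cv2.INTER_CUBIC)[...,::-1])
"
```

```text
t 9.1 p [524.   55.4  -6.3] toolx deg 85.71 tilt [-0. -0. -1.] open 11.4 F [-0.4 -0.5 -0.3]
shares to target [0.2404 0.0061 0.0004]
```

View pics/s5.png

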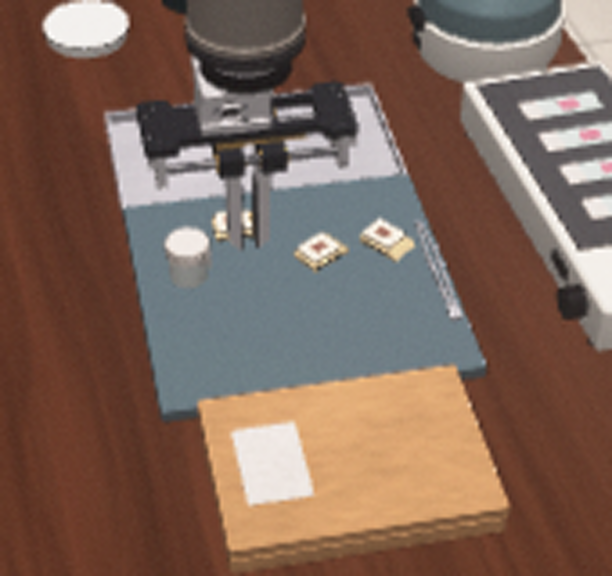

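Block A is moving ahead of the fingers (crop (233,225)), about 7 mm off toward the robot. I'll back off, recentre, push on and go briskly over the edge.

Call:
{"fn": "servo_tool", "kwargs": {
  "plan": [
    {"x":-0.012,"y":0,"z":0,"rx":0,"ry":0,"rz":0,"grip":0.12},
    {"x":0,"y":-0.012,"z":0,"rx":0,"ry":0,"rz":0,"grip":0.12},
    {"x":0.01,"y":0,"z":0,"rx":0,"ry":0,"rz":0,"grip":0.12},
    {"x":0.012,"y":0,"z":0,"rx":0,"ry":0,"rz":0,"grip":0.12},
    {"x":0.014,"y":0,"z":0,"rx":0,"ry":0,"rz":0,"grip":0.12},
    {"x":0.014,"y":0,"z":0,"rx":0,"ry":0,"rz":0,"grip":0.12},
    {"x":0.014,"y":0,"z":0,"rx":0,"ry":0,"rz":0,"grip":0.12},
    {"x":0.016,"y":0,"z":0,"rx":0,"ry":0,"rz":0,"grip":0.12},
    {"x":0.02,"y":0,"z":0,"rx":0,"ry":0,"rz":0,"grip":0.12},
    {"x":0.026,"y":0,"z":0,"rx":0,"ry":0,"rz":0,"grip":0.12},
    {"x":0.034,"y":0,"z":0,"rx":0,"ry":0,"rz":0,"grip":0.12},
    {"x":0.04,"y":0,"z":0,"rx":0,"ry":0,"rz":0,"grip":0.12},
    {"x":0.026,"y":0,"z":0,"rx":0,"ry":0,"rz":0,"grip":0.12},
    {"x":0,"y":0,"z":0,"rx":0,"ry":0,"rz":0,"grip":0.12},
    {"x":0,"y":0,"z":0,"rx":0,"ry":0,"rz":0,"grip":0.12},
    {"x":0,"y":0,"z":-0.05,"rx":0,"ry":0,"rz":0,"grip":0.12},
    {"x":0,"y":0,"z":-0.08,"rx":0,"ry":0,"rz":0,"grip":0.12}
  ]
}}

```text
time: 10.57
ee_pos: [523.7, 159.9, 56.7]
tool_rot: [-0.0, 0.733, 0.68, -0.003]
wrist_force: [0.1, -0.3, 0.2]
opening: 11.4
grip_force: 0.0
```

```bash
cat >> h.py <<'E'
def vis():
    for n in ['side','top']:
        im,d=arm.snapshot(n)
        for r in arm.regions_of(n,'block1')[:5]:
            m=r['mask']; rr,cc=np.nonzero(m); print(n,round(r['conf'],2),m.sum(),np.round(world(n,np.median(d[m]),cc.mean(),rr.mean())))
E
python3 -c "
from h import *
goto(577,-25,40); vis(); im,d=arm.snapshot('side')
a=im[130:230,240:370].astype(int); k=(a[...,0]-a[...,2]>25)&(a.sum(-1)>330)
C,R=np.meshgrid(np.arange(240,370),np.arange(130,230)); n,l,st,ce=cv2.connectedComponentsWithStats(k.astype(np.uint8))
for i in range(1,n):
  if st[i,4]>8: c,r=ce[i]+[240,130]; print(st[i],np.round(world('side',np.median(d[130:230,240:370][l==i]),c,r)))
"
```

```text
t 10.57 p [523.7 159.9  56.7] toolx deg 85.65 tilt [-0.005 -0.004 -1.   ] open 11.4 F [ 0.1 -0.3  0.2]
shares to target [-0.3606  0.1346  0.0343]
side 0.56 86 [641.  20.  26.]
side 0.46 98 [525. 182.  10.]
top 0.59 98 [641.  26.  30.]
top 0.58 89 [582.  28.  31.]
[44 43 14  7 59] [527. 179.   9.]
[90 63 15  9 63] [642.  17.  25.]
[72 65 15 10 60] [581.  18.  27.]
```

Block A lies in the tray at (525,181). Next I'll go over behind block B and down.

Call:
{"fn": "servo_tool", "kwargs": {
  "plan": [
    {"x":-0.035,"y":0.0135,"z":0,"rx":0,"ry":0,"rz":0,"grip":0.12},
    {"x":-0.035,"y":0.0135,"z":0,"rx":0,"ry":0,"rz":0,"grip":0.12},
    {"x":-0.035,"y":0.0135,"z":0,"rx":0,"ry":0,"rz":0,"grip":0.12},
    {"x":-0.035,"y":0.0135,"z":0,"rx":0,"ry":0,"rz":0,"grip":0.12},
    {"x":-0.035,"y":0.0135,"z":0,"rx":0,"ry":0,"rz":0,"grip":0.12},
    {"x":-0.035,"y":0.0135,"z":0,"rx":0,"ry":0,"rz":0,"grip":0.12},
    {"x":-0.035,"y":0.0135,"z":0,"rx":0,"ry":0,"rz":0,"grip":0.12},
    {"x":-0.035,"y":0.0135,"z":0,"rx":0,"ry":0,"rz":0,"grip":0.12},
    {"x":-0.035,"y":0.0135,"z":0,"rx":0,"ry":0,"rz":0,"grip":0.12},
    {"x":-0.035,"y":0.0135,"z":0,"rx":0,"ry":0,"rz":0,"grip":0.12},
    {"x":0,"y":0,"z":0.03,"rx":0,"ry":0,"rz":0,"grip":0.12},
    {"x":0,"y":0,"z":0.03,"rx":0,"ry":0,"rz":0,"grip":0.12},
    {"x":0,"y":0,"z":0.02,"rx":0,"ry":0,"rz":0,"grip":0.12},
    {"x":0,"y":0,"z":0,"rx":0,"ry":0,"rz":0,"grip":0.12}
  ]
}}

```text
time: 11.98
ee_pos: [578.2, -18.1, 16.0]
tool_rot: [-0.001, 0.733, 0.68, -0.002]
wrist_force: [-0.6, -0.6, 0.8]
opening: 11.1
grip_force: 0.0
```

```bash
python3 -c "
from h import *
goto(577.5,-19,-6.4)"
```

```text
t 11.98 p [578.2 -18.1  16. ] toolx deg 85.68 tilt [-0.004 -0.001 -1.   ] open 11.1 F [-0.6 -0.6  0.8]
shares to target [-0.0018 -0.001   0.0449]
```

Call:
{"fn": "servo_tool", "kwargs": {
  "plan": [
    {"x":0,"y":0,"z":0.02,"rx":0,"ry":0,"rz":0,"grip":0.12},
    {"x":0,"y":0,"z":0.015,"rx":0,"ry":0,"rz":0,"grip":0.12},
    {"x":0,"y":0,"z":0.008,"rx":0,"ry":0,"rz":0,"grip":0.12},
    {"x":0,"y":0,"z":0,"rx":0,"ry":0,"rz":0,"grip":0.12}
  ]
}}

```text
time: 12.32
ee_pos: [579.7, -17.6, -3.6]
tool_rot: [-0.0, 0.733, 0.68, -0.0]
wrist_force: [-0.5, 0.1, 0.4]
opening: 11.4
grip_force: 0.0
```

Call:
{"fn": "servo_tool", "kwargs": {
  "plan": [
    {"x":0.008,"y":0,"z":0,"rx":0,"ry":0,"rz":0,"grip":0.12},
    {"x":0.01,"y":0,"z":0,"rx":0,"ry":0,"rz":0,"grip":0.12},
    {"x":0.01,"y":0,"z":0,"rx":0,"ry":0,"rz":0,"grip":0.12},
    {"x":0.01,"y":0,"z":0,"rx":0,"ry":0,"rz":0,"grip":0.12},
    {"x":0.01,"y":0,"z":0,"rx":0,"ry":0,"rz":0,"grip":0.12},
    {"x":0.01,"y":0,"z":0,"rx":0,"ry":0,"rz":0,"grip":0.12},
    {"x":0.01,"y":0,"z":0,"rx":0,"ry":0,"rz":0,"grip":0.12},
    {"x":0.012,"y":0,"z":0,"rx":0,"ry":0,"rz":0,"grip":0.12},
    {"x":0.012,"y":0,"z":0,"rx":0,"ry":0,"rz":0,"grip":0.12},
    {"x":0.012,"y":0,"z":0,"rx":0,"ry":0,"rz":0,"grip":0.12},
    {"x":0.012,"y":0,"z":0,"rx":0,"ry":0,"rz":0,"grip":0.12},
    {"x":0.012,"y":0,"z":0,"rx":0,"ry":0,"rz":0,"grip":0.12}
  ]
}}

```text
time: 13.32
ee_pos: [585.0, 46.8, -2.8]
tool_rot: [0.0, 0.733, 0.68, -0.0]
wrist_force: [0.1, -0.7, 0.1]
opening: 11.2
grip_force: 0.1
```

```bash
cat >> h.py <<'E'
def cream():
    im,d=arm.snapshot('side'); a=im[130:230,240:370].astype(int); k=(a[...,0]-a[...,2]>25)&(a.sum(-1)>330)
    n,l,st,ce=cv2.connectedComponentsWithStats(k.astype(np.uint8))
    for i in range(1,n):
        if st[i,4]>5:
            c,r=ce[i]+[240,130]; x0,y0,w,h=st[i,:4]; print(st[i],np.round(world('side',np.median(d[130:230,240:370][l==i]),c,r)),'x range',[round(onplane('side',q+240,r,27)[0]) for q in (x0,x0+w-1)])
E
python3 -c "
from h import *
goto(590,155,-6.4); cream()"
```

```text
t 13.32 p [585.   46.8  -2.8] toolx deg 85.71 tilt [-0. -0. -1.] open 11.2 F [ 0.1 -0.7  0.1]
shares to target [ 0.2166 -0.0063  0.0071]
[5 0 8 3 8] [438. 518.  -2.] x range [420, 446]
[44 44 10  6 39] [519. 178.  10.] x range [501, 530]
[84 59  2  5  9] [612.  61.  20.] x range [608, 611]
[90 63 15  9 63] [642.  17.  25.] x range [618, 661]
```

The tip rode a little high (about 26 mm). I'll back off from the block, lower properly and re-measure it.

Call:
{"fn": "servo_tool", "kwargs": {
  "plan": [
    {"x":-0.03,"y":0,"z":0,"rx":0,"ry":0,"rz":0,"grip":0.12},
    {"x":-0.03,"y":-0.04,"z":0,"rx":0,"ry":0,"rz":0,"grip":0.12},
    {"x":0,"y":0,"z":0,"rx":0,"ry":0,"rz":0,"grip":0.12}
  ]
}}

```text
time: 13.62
ee_pos: [559.6, 14.2, -3.0]
tool_rot: [-0.0, 0.734, 0.679, -0.001]
wrist_force: [-0.4, -0.9, -1.1]
opening: 11.3
grip_force: 0.0
```

```bash
python3 -c "
from h import *
goto(590,20,-6.4); cream(); vis()"
```

```text
t 13.62 p [559.6  14.2  -3. ] toolx deg 85.51 tilt [-0.002 -0.001 -1.   ] open 11.3 F [-0.4 -0.9 -1.1]
shares to target [0.0164 0.0597 0.0066]
[ 2  0 11  6 11] [431. 512.  -2.] x range [408, 445]
[80 57  6  7 24] [607.  61.  24.] x range [597, 612]
[72 58  3  6 11] [576.  68.  27.] x range [572, 579]
[90 63 15  9 63] [642.  17.  25.] x range [618, 661]
side 0.55 47 [599.  62.  26.]
side 0.47 704 [493. 228.   2.]
side 0.44 116 [641.  18.  27.]
top 0.59 101 [525. 188.  13.]
```

Block B now spans x 572–612 at y ≈ 65, nearly square to the push, with its centre at about x 592. I'll line up at (589,20) and lower.

Call:
{"fn": "servo_tool", "kwargs": {
  "plan": [
    {"x":0,"y":0.03,"z":0,"rx":0,"ry":0,"rz":0,"grip":0.12},
    {"x":0,"y":0.03,"z":0,"rx":0,"ry":0,"rz":0,"grip":0.12},
    {"x":0,"y":0,"z":0.006,"rx":0,"ry":0,"rz":0,"grip":0.12},
    {"x":0,"y":0,"z":0,"rx":0,"ry":0,"rz":0,"grip":0.12}
  ]
}}

```text
time: 14.2
ee_pos: [593.0, 15.6, -6.4]
tool_rot: [0.0, 0.733, 0.68, -0.0]
wrist_force: [-0.6, 0.0, -0.3]
opening: 11.1
grip_force: 0.0
```

```bash
python3 -c "
from h import *
goto(597,155,-6.4)"
```

```text
t 14.2 p [593.   15.6  -6.4] toolx deg 85.73 tilt [-0. -0. -1.] open 11.1 F [-0.6  0.  -0.3]
shares to target [ 2.787e-01 -1.280e-02 -2.000e-04]
```

Call:
{"fn": "servo_tool", "kwargs": {
  "plan": [
    {"x":0.016,"y":-0.006,"z":0,"rx":0,"ry":0,"rz":0,"grip":0.12},
    {"x":0.016,"y":0,"z":0,"rx":0,"ry":0,"rz":0,"grip":0.12},
    {"x":0.01,"y":0,"z":0,"rx":0,"ry":0,"rz":0,"grip":0.12},
    {"x":0.01,"y":0,"z":0,"rx":0,"ry":0,"rz":0,"grip":0.12},
    {"x":0.01,"y":0,"z":0,"rx":0,"ry":0,"rz":0,"grip":0.12},
    {"x":0.012,"y":0,"z":0,"rx":0,"ry":0,"rz":0,"grip":0.12},
    {"x":0.012,"y":0,"z":0,"rx":0,"ry":0,"rz":0,"grip":0.12},
    {"x":0.012,"y":0,"z":0,"rx":0,"ry":0,"rz":0,"grip":0.12},
    {"x":0.014,"y":0,"z":0,"rx":0,"ry":0,"rz":0,"grip":0.12},
    {"x":0.016,"y":0,"z":0,"rx":0,"ry":0,"rz":0,"grip":0.12},
    {"x":0.02,"y":0,"z":0,"rx":0,"ry":0,"rz":0,"grip":0.12},
    {"x":0.026,"y":0,"z":0,"rx":0,"ry":0,"rz":0,"grip":0.12},
    {"x":0.034,"y":0,"z":0,"rx":0,"ry":0,"rz":0,"grip":0.12},
    {"x":0.04,"y":0,"z":0,"rx":0,"ry":0,"rz":0,"grip":0.12},
    {"x":0.032,"y":0,"z":0,"rx":0,"ry":0,"rz":0,"grip":0.12},
    {"x":0,"y":0,"z":0,"rx":0,"ry":0,"rz":0,"grip":0.12},
    {"x":0,"y":0,"z":0,"rx":0,"ry":0,"rz":0,"grip":0.12},
    {"x":0,"y":0,"z":-0.05,"rx":0,"ry":0,"rz":0,"grip":0.12},
    {"x":0,"y":0,"z":-0.08,"rx":0,"ry":0,"rz":0,"grip":0.12}
  ]
}}

```text
time: 15.78
ee_pos: [597.7, 153.9, 56.8]
tool_rot: [-0.001, 0.733, 0.68, -0.003]
wrist_force: [0.8, 0.3, 1.5]
opening: 11.3
grip_force: 0.0
```

```bash
python3 -c "
from h import *
goto(638,-20,56); cream(); vis()"
```

```text
t 15.78 p [597.7 153.9  56.8] toolx deg 85.66 tilt [-0.005 -0.003 -1.   ] open 11.3 F [0.8 0.3 1.5]
shares to target [-0.3408  0.1066  0.0024]
[66 41 13  7 56] [601. 173.  10.] x range [576, 615]
[44 43 14  7 59] [527. 179.   9.] x range [501, 543]
[90 63 15  9 63] [642.  16.  26.] x range [618, 661]
side 0.54 98 [639.  20.  27.]
side 0.48 68 [524. 180.  10.]
```

Block B is in the tray at (601,173). Now behind block C.

Call:
{"fn": "servo_tool", "kwargs": {
  "plan": [
    {"x":-0.034,"y":0.0103,"z":0,"rx":0,"ry":0,"rz":0,"grip":0.12},
    {"x":-0.034,"y":0.0103,"z":0,"rx":0,"ry":0,"rz":0,"grip":0.12},
    {"x":-0.034,"y":0.0103,"z":0,"rx":0,"ry":0,"rz":0,"grip":0.12},
    {"x":-0.034,"y":0.0103,"z":0,"rx":0,"ry":0,"rz":0,"grip":0.12},
    {"x":-0.034,"y":0.0103,"z":0,"rx":0,"ry":0,"rz":0,"grip":0.12},
    {"x":-0.034,"y":0.0103,"z":0,"rx":0,"ry":0,"rz":0,"grip":0.12},
    {"x":-0.034,"y":0.0103,"z":0,"rx":0,"ry":0,"rz":0,"grip":0.12},
    {"x":-0.034,"y":0.0103,"z":0,"rx":0,"ry":0,"rz":0,"grip":0.12},
    {"x":-0.034,"y":0.0103,"z":0,"rx":0,"ry":0,"rz":0,"grip":0.12},
    {"x":-0.034,"y":0.0103,"z":0,"rx":0,"ry":0,"rz":0,"grip":0.12},
    {"x":0,"y":0,"z":0.03,"rx":0,"ry":0,"rz":0,"grip":0.12},
    {"x":0,"y":0,"z":0.03,"rx":0,"ry":0,"rz":0,"grip":0.12},
    {"x":0,"y":0,"z":0.02,"rx":0,"ry":0,"rz":0,"grip":0.12},
    {"x":0,"y":0,"z":0,"rx":0,"ry":0,"rz":0,"grip":0.12},
    {"x":0,"y":0,"z":0,"rx":0,"ry":0,"rz":0,"grip":0.12}
  ]
}}

```text
time: 17.28
ee_pos: [638.0, -17.6, 18.0]
tool_rot: [-0.001, 0.733, 0.68, -0.001]
wrist_force: [0.8, -1.0, 0.5]
opening: 11.0
grip_force: 0.0
```

```bash
python3 -c "
from h import *
goto(638,-19,-6.4)"
```

```text
t 17.28 p [638.  -17.6  18. ] toolx deg 85.74 tilt [-0.002 -0.    -1.   ] open 11.0 F [ 0.8 -1.   0.5]
shares to target [-0.0027  0.0004  0.0489]
```

Call:
{"fn": "servo_tool", "kwargs": {
  "plan": [
    {"x":0,"y":0,"z":0.02,"rx":0,"ry":0,"rz":0,"grip":0.12},
    {"x":0,"y":0,"z":0.015,"rx":0,"ry":0,"rz":0,"grip":0.12},
    {"x":0,"y":0,"z":0.01,"rx":0,"ry":0,"rz":0,"grip":0.12},
    {"x":0,"y":0,"z":0,"rx":0,"ry":0,"rz":0,"grip":0.12},
    {"x":0,"y":0,"z":0,"rx":0,"ry":0,"rz":0,"grip":0.12}
  ]
}}

```text
time: 17.7
ee_pos: [638.7, -18.1, -3.6]
tool_rot: [-0.0, 0.733, 0.68, -0.0]
wrist_force: [-0.8, -0.7, -0.2]
opening: 11.3
grip_force: 0.0
```

Call:
{"fn": "servo_tool", "kwargs": {
  "plan": [
    {"x":0,"y":0,"z":0.0054,"rx":0,"ry":0,"rz":0,"grip":0.12},
    {"x":0.01,"y":0,"z":0,"rx":0,"ry":0,"rz":0,"grip":0.12},
    {"x":0.01,"y":0,"z":0,"rx":0,"ry":0,"rz":0,"grip":0.12},
    {"x":0.01,"y":0,"z":0,"rx":0,"ry":0,"rz":0,"grip":0.12},
    {"x":0.01,"y":0,"z":0,"rx":0,"ry":0,"rz":0,"grip":0.12},
    {"x":0.01,"y":0,"z":0,"rx":0,"ry":0,"rz":0,"grip":0.12},
    {"x":0.01,"y":0,"z":0,"rx":0,"ry":0,"rz":0,"grip":0.12},
    {"x":0.01,"y":0,"z":0,"rx":0,"ry":0,"rz":0,"grip":0.12},
    {"x":0.01,"y":0,"z":0,"rx":0,"ry":0,"rz":0,"grip":0.12}
  ]
}}

```text
time: 18.45
ee_pos: [641.9, 22.4, -6.0]
tool_rot: [0.0, 0.733, 0.68, 0.0]
wrist_force: [0.3, -0.7, 0.6]
opening: 11.0
grip_force: 0.1
```

```bash
python3 -c "
from h import *
goto(650,150,-6.4); cream(); vis()"
```

```text
t 18.45 p [641.9  22.4  -6. ] toolx deg 85.71 tilt [ 0. -0. -1.] open 11.0 F [ 0.3 -0.7  0.6]
shares to target [ 0.2558 -0.0029  0.0008]
[2 1 6 5 6] [420. 505.  -1.] x range [407, 425]
[66 41  7  7 21] [587. 171.   9.] x range [574, 594]
[69 41  3  3  8] [596. 181.  11.] x range [588, 595]
[44 43 14  7 60] [527. 179.   9.] x range [501, 543]
[87 58  5  6 16] [625.  49.  28.] x range [618, 630]
[96 61  3  6 12] [647.  36.  24.] x range [642, 649]
side 0.54 18 [626.  49.  26.]
side 0.36 38 [591. 174.  10.]
side 0.17 1147 [519. 231.  -1.]
top 0.42 439 [ 420. -497.   42.]
```

Call:
{"fn": "servo_tool", "kwargs": {
  "plan": [
    {"x":0.01,"y":0,"z":0,"rx":0,"ry":0,"rz":0,"grip":0.12},
    {"x":0.012,"y":0,"z":0,"rx":0,"ry":0,"rz":0,"grip":0.12},
    {"x":0.012,"y":0,"z":0,"rx":0,"ry":0,"rz":0,"grip":0.12},
    {"x":0.012,"y":0,"z":0,"rx":0,"ry":0,"rz":0,"grip":0.12},
    {"x":0.01,"y":0,"z":0,"rx":0,"ry":0,"rz":0,"grip":0.12},
    {"x":0,"y":0,"z":0,"rx":0,"ry":0,"rz":0,"grip":0.12},
    {"x":-0.03,"y":0,"z":0,"rx":0,"ry":0,"rz":0,"grip":0.12},
    {"x":-0.03,"y":-0.04,"z":0,"rx":0,"ry":0,"rz":0,"grip":0.12},
    {"x":0,"y":-0.06,"z":0,"rx":0,"ry":0,"rz":0,"grip":0.12},
    {"x":0,"y":0,"z":0,"rx":0,"ry":0,"rz":0,"grip":0.12}
  ]
}}

```text
time: 19.53
ee_pos: [586.6, 21.2, -6.5]
tool_rot: [-0.001, 0.734, 0.679, -0.001]
wrist_force: [1.8, -0.8, 0.5]
opening: 11.6
grip_force: 0.0
```

```bash
python3 -c "
from h import *
goto(650,150,-6.4); cream(); vis()"
```

```text
t 19.53 p [586.6  21.2  -6.5] toolx deg 85.53 tilt [-0.004 -0.    -1.   ] open 11.6 F [ 1.8 -0.8  0.5]
shares to target [ 0.2666  0.1063 -0.0008]
[ 2  0 11  6 11] [431. 511.  -1.] x range [408, 445]
[44 44 11  6 40] [520. 178.   9.] x range [501, 533]
[66 44  6  4 17] [589. 170.   8.] x range [574, 590]
[87 54 11  7 50] [640.  68.  26.] x range [624, 655]
side 0.35 159 [463.  17.  45.]
top 0.46 100 [601. 183.  13.]
```

Block C now spans x 624–655 at y ≈ 70. I'll line up behind it again.

Call:
{"fn": "servo_tool", "kwargs": {
  "plan": [
    {"x":0,"y":0.03,"z":0,"rx":0,"ry":0,"rz":0,"grip":0.12},
    {"x":0,"y":0.03,"z":0,"rx":0,"ry":0,"rz":0,"grip":0.12},
    {"x":0,"y":0.024,"z":0,"rx":0,"ry":0,"rz":0,"grip":0.12},
    {"x":0,"y":0,"z":0,"rx":0,"ry":0,"rz":0,"grip":0.12},
    {"x":0,"y":0,"z":0,"rx":0,"ry":0,"rz":0,"grip":0.12}
  ]
}}

```text
time: 20.2
ee_pos: [634.0, 19.9, -6.4]
tool_rot: [0.0, 0.733, 0.68, -0.0]
wrist_force: [-1.3, 0.6, -0.6]
opening: 11.4
grip_force: 0.0
```

```bash
python3 -c "
from h import *
goto(647,152,-6.4)"
```

```text
t 20.2 p [634.   19.9  -6.4] toolx deg 85.7 tilt [-0.    -0.001 -1.   ] open 11.4 F [-1.3  0.6 -0.6]
shares to target [ 2.653e-01  6.100e-03 -1.000e-04]
```

Call:
{"fn": "servo_tool", "kwargs": {
  "plan": [
    {"x":0.02,"y":0,"z":0,"rx":0,"ry":0,"rz":0,"grip":0.12},
    {"x":0.016,"y":0,"z":0,"rx":0,"ry":0,"rz":0,"grip":0.12},
    {"x":0.01,"y":0,"z":0,"rx":0,"ry":0,"rz":0,"grip":0.12},
    {"x":0.01,"y":0,"z":0,"rx":0,"ry":0,"rz":0,"grip":0.12},
    {"x":0.01,"y":0,"z":0,"rx":0,"ry":0,"rz":0,"grip":0.12},
    {"x":0.012,"y":0,"z":0,"rx":0,"ry":0,"rz":0,"grip":0.12},
    {"x":0.012,"y":0,"z":0,"rx":0,"ry":0,"rz":0,"grip":0.12},
    {"x":0.014,"y":0,"z":0,"rx":0,"ry":0,"rz":0,"grip":0.12},
    {"x":0.016,"y":0,"z":0,"rx":0,"ry":0,"rz":0,"grip":0.12},
    {"x":0.02,"y":0,"z":0,"rx":0,"ry":0,"rz":0,"grip":0.12},
    {"x":0.026,"y":0,"z":0,"rx":0,"ry":0,"rz":0,"grip":0.12},
    {"x":0.034,"y":0,"z":0,"rx":0,"ry":0,"rz":0,"grip":0.12},
    {"x":0.04,"y":0,"z":0,"rx":0,"ry":0,"rz":0,"grip":0.12},
    {"x":0.03,"y":0,"z":0,"rx":0,"ry":0,"rz":0,"grip":0.12},
    {"x":0,"y":0,"z":0,"rx":0,"ry":0,"rz":0,"grip":0.12},
    {"x":0,"y":0,"z":0,"rx":0,"ry":0,"rz":0,"grip":0.12},
    {"x":0,"y":0,"z":-0.05,"rx":0,"ry":0,"rz":0,"grip":0.12},
    {"x":0,"y":0,"z":-0.08,"rx":0,"ry":0,"rz":0,"grip":0.12},
    {"x":0,"y":0,"z":-0.08,"rx":0,"ry":0,"rz":0,"grip":0.12}
  ]
}}

```text
time: 21.78
ee_pos: [642.8, 153.2, 99.4]
tool_rot: [-0.0, 0.734, 0.679, -0.001]
wrist_force: [1.2, 0.6, 0.9]
opening: 11.6
grip_force: 0.0
```

Call:
{"fn": "servo_tool", "kwargs": {
  "plan": [
    {"x":-0.08,"y":0,"z":-0.02,"rx":0,"ry":0,"rz":0,"grip":0.12},
    {"x":-0.08,"y":0,"z":-0.02,"rx":0,"ry":0,"rz":0,"grip":0.12},
    {"x":-0.08,"y":0,"z":-0.02,"rx":0,"ry":0,"rz":0,"grip":0.12},
    {"x":-0.08,"y":0,"z":-0.02,"rx":0,"ry":0,"rz":0,"grip":0.12},
    {"x":-0.08,"y":0,"z":-0.02,"rx":0,"ry":0,"rz":0,"grip":0.12},
    {"x":-0.08,"y":0,"z":0,"rx":0,"ry":0,"rz":0,"grip":0.12},
    {"x":-0.08,"y":0,"z":0,"rx":0,"ry":0,"rz":0,"grip":0.12},
    {"x":-0.08,"y":0,"z":0,"rx":0,"ry":0,"rz":0,"grip":0.12},
    {"x":-0.08,"y":0,"z":0,"rx":0,"ry":0,"rz":0,"grip":0.12},
    {"x":0,"y":0,"z":0,"rx":0,"ry":0,"rz":0,"grip":0.12}
  ]
}}

```text
time: 22.62
ee_pos: [613.6, -214.5, 149.9]
tool_rot: [0.001, 0.737, 0.676, -0.001]
wrist_force: [-1.1, -0.4, -0.2]
opening: 11.4
grip_force: 0.0
```

```bash
python3 -c "
from h import *
goto(650,150,-6.4); vis(); cream(); look('t9.png')"
```

```text
t 22.62 p [ 613.6 -214.5  149.9] toolx deg 85.09 tilt [ 0.    -0.004 -1.   ] open 11.4 F [-1.1 -0.4 -0.2]
shares to target [0.7338 0.0098 0.3098]
side 0.63 52 [629. 168.  10.]
side 0.56 80 [524. 179.  10.]
top 0.59 91 [592. 196.  13.]
top 0.54 497 [ 421. -496.   42.]
[4 0 9 4 9] [435. 514.  -0.] x range [416, 445]
[62 38 24 10 85] [607. 179.   9.] x range [564, 640]
[44 43 14  7 59] [527. 179.   9.] x range [501, 543]
block 0.67 4237 [574.  32.  18.]
block 0.63 89 [636. 178.  13.]
block 0.46 143 [527. 188.  11.]
block 0.46 109 [592. 197.  12.]
board z [755.9]
```

View pics/t9.png

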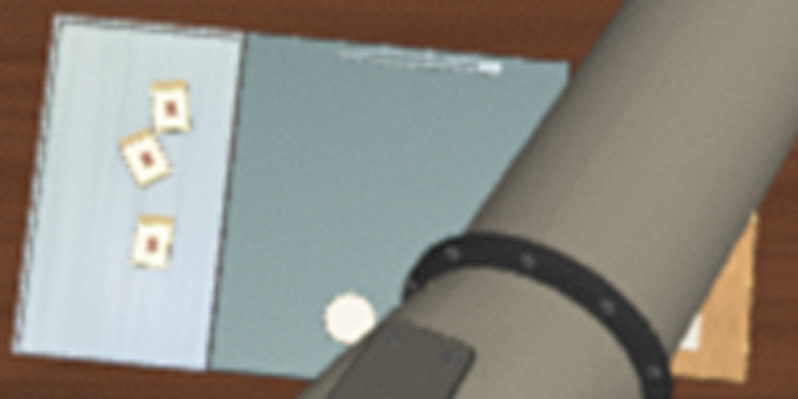

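The picture shows all three blocks lying wax-up in the tray at (170,107), (146,158) and (152,243), with tops at z ≈ 11–13. The pot (350,318) and forceps (490,66) have not moved, and the gripper is clear, so I'm handing in.

```bash
python3 -c "
from h import *
print(arm.finish_job())"
```

```text
the job is handed in; nothing more can be done
None
```

All three wax blocks were swept into the steel tray and lie flat there, the pot and forceps had not moved in the last picture, and the job was handed in at about 23 s; while I felt for the board height, the fingertips pressed on it with up to 59 N at the wrist.

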